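# Start a pressing cycle on the screen-film press

### The job

Start a cycle on the screen-film press: first switch it on by pressing down the raised half of its black power rocker, then gently push the slide-out tray with the phone in under the press head until it is fully home, and last press the green start button right down for a moment and let it come back up. Do not press the red stop button or start before the tray is home, leave the phone lying in its jig on the tray, and do not move or pick up anything else on the counter.

Things in the scene. Friction and masses are not known exactly. Their poses are not given: they have to be found in the camera images.
- press: Film press, fixed. White base 370 x 180 mm, 45 mm high; head (166 mm wide, underside 106 mm, top 153 mm, housing up to 288 mm high) over the rear half from x = +4 mm. Origin on the counter on the tray's centre line. Own x axis: front to rear, the way the tray goes in; front faces the robot's left. Grey console 71 mm wide at y = -122 mm (robot's side), level top at z = 60 mm.
- power_rocker (a joint): Black power rocker on the console, 32 mm long (press x) by 21 mm wide. Rad: 0 off, 0.36 on. Off: the front half (white line) stands up, outer end 15 mm from the pivot and 6 mm above rocker_pivot. On: that half is level, 10 mm above the console. Stiff (3 to 5 N at the end), stays where it is left, so press it over to its stop: straight down, about 13 mm from the pivot.
- rocker_pivot (a point): Middle of the rocker's upper face, over its pivot, 70 mm above the counter; does not move. The half to press lies from here towards the press's -x (front). In front of the rocker nothing is higher than 3 mm above the console until the red button, 60 mm away. Axes as the press.
- tray (a joint): Slide of the tray, m: 0 fully home under the head (hard stop), growing as it comes out to the press's front (-x), at most 0.115, where it starts (pulled right out). Stays where it is left; takes 3 to 6 N to push.
- push_plate (a point): Middle of the outer (front) face of the tray's upright push plate (aluminium with black pad, 120 mm wide, 8 mm thick, from 54 to 90 mm above the counter; this point at 76 mm). Push here towards the press's +x. With the tray home it is 75 mm in front of the press's origin. The space before it is open above the base's top (45 mm). Axes as the press.
- nest (a point): Centre of the floor of the phone recess in the black jig on the tray (recess 73 by 148.5 mm, 7 mm deep). It rides with the tray. Axes as the press.
- phone: Loose phone with its film laid on, 71.5 by 147 by 8 mm, 190 g, dark, lying in the jig's recess and riding with the tray; origin at the centre of its underside. To stay there.
- start_button (a joint): Green start button on the console, nearest the press's front; round cap 26 mm across in a steel bezel 35 mm across, 3 mm high. m: 0 up, 0.005 fully down; sprung (1.5 N at first, 5 N fully down), comes back up by itself.
- start_button_top (a point): Centre of the top of the green start cap, 71 mm above the counter (11 mm above the console) when up. It lies 110 mm from rocker_pivot, straight along the press's -x.
- stop_button (a joint): Red stop button, same make and size, on the console 50 mm behind the green one (towards press +x), 60 mm in front of the rocker's pivot. Not to be pressed. m: 0 is up.
- spray: Bystander: loose cleaner bottle, 44 mm across, 125 mm high, blue cap. Origin under its centre.
- tape_roll: Bystander: loose roll of yellow tape lying flat, 84 mm across, 20 mm high. Origin under its centre.
- phone_case: Bystander: loose blue phone case lying open, 76 by 152 by 10 mm. Origin under its centre.
- driver: Bystander: loose small screwdriver with red handle, 160 mm long, lying beside the press.
- charger: Bystander: loose white charger plug, 45 by 30 by 30 mm. Origin under its centre.
Things that resemble listed ones, but are neither listed nor needed, are in the scene too. Leave any pink look-alike of the phone alone.

How it is judged:
On the way, in this order (a step that is already met when the one before it is completed fails the run):
1. the power rocker is switched on while the tray is still out (value of joint power_rocker above 0.28 rad and value of joint tray above 0.03 m), for 0.2 s.
2. the tray is fully home, with the power on (value of joint tray below 0.004 m and value of joint power_rocker above 0.28 rad), for 0.2 s.
3. the green start button is pressed down with the tray home and the power on (all of step 2 and value of joint start_button above 0.0038 m), for 0.1 s.
At the end, for the whole second after the job is handed in: Power rocker on (beyond 0.28 rad), tray within 4 mm of fully home, start and stop buttons back up (within 1 mm), phone lying within 6 mm of its place in the jig and at rest, every bystander within 20 mm of where it stood (all of step 2 and value of joint each of start_button, stop_button below 0.001 m and not (distance between phone and nest above 0.006 m) and linear speed of phone below 0.02 m/s and distance of each of spray, tape_roll, phone_case, driver, charger from where it was at the start of the episode below 0.02 m); the robot touches nothing.
It fails at once if the red stop button is pressed (2 mm or more) (value of joint stop_button above 0.002 m).
It fails at once if the start button is pressed before the power is on and the tray home (value of joint start_button above 0.002 m and (value of joint tray above 0.006 m or value of joint power_rocker below 0.25 rad)).
It fails at once if the tray is slammed (faster than 0.35 m/s) (velocity of joint tray below -0.35 m/s).
It fails at once if the phone leaves its place in the jig (more than 8 mm) or is lifted (distance between phone and nest above 0.008 m).
It fails at once if a bystander is moved more than 20 mm or lifted (distance of any of spray, tape_roll, phone_case, driver, charger from where it was at the start of the episode above 0.02 m).
It also fails if it takes over 48 s, if anything falls off the work surface, if the arm or the gripper's body presses on something with over 40 N, if the wrist force passes 120 N, or if a joint passes its speed limit or range.

### The arm

A 7-joint arm with a two-finger parallel gripper is mounted at the origin on the work surface. World frame = base frame: x ahead of the robot, y to its left, z up, the work surface at z = 0. Lengths are in m, angles in rad, forces in N, time in s.
With the tool pointing down it reaches from about 0.425 to 0.875 m from the base axis. Payload 4.7 kg.
Tool frame: the origin (TCP) lies at the very end of the fingers, on their centre line; the grasp point (between the pads) lies 19 mm behind it (r.tcp_to_grasp is the distance from the TCP to the grasp point, in m); z points along the fingers, y is the direction in which the jaws open and shut (so a half turn about z gives the same grasp; the last joint's range is limited). The gripper opens to 85 mm and grips with 20 to 120 N. Pads are 22 mm wide; open, the fingers measure 114 mm over their backs; the gripper's body (76 mm by 85 mm) begins 54 mm behind the grasp point. The pads swing forward as they close: fully open they stand 13 mm farther back than shut.
Start: joints at [-1.237, 0.321, -0.07, 1.45, 0.023, 1.371, -0.057], TCP at [0.204, 0.617, 0.231] pointing down, gripper open.
Joint ranges: [-2.86, 2.86], [-0.3, 2.09], [-1.38, 1.24], [0.06, 2.45], [-1.56, 4.7], [0.09, 2.05], [-2.69, 2.69]. Speed limits (rad/s): [2.57, 2.57, 3.14, 3.14, 3.14, 3.14, 3.14].

### API

Orientations are given as a unit quaternion [w, x, y, z].
In Python, from cell import r, eoat, kinematics, capture, order, finder gives the robot as it stands. Calls block until the motion is done:
- r.move_ptp(position, orientation): joint-space move of the TCP to a pose.
- r.move_l(position, velocity=0.15, frame=None, guard=None): straight line of the TCP; frame=None keeps the orientation; velocity is the mean speed in m/s. With guard (N) it stops when the force on the tool has changed by that much, and returns True; else False.
- r.goto_joints(angles): joint-space move.
- eoat.ungrasp() and eoat.close(grip_force=None): open the fingers fully, or close them until they stop; grip_force is the grip in N (None keeps the last).
- r.dwell(seconds).
- kinematics.inverse_kinematics(position, orientation): joint angles nearest the present ones, or None.
- r.state(): the state.
- capture(name): name is "scene" or "side" or "wrist"; returns a dict with "pixels" (480x640x3 uint8, red, green, blue), "range_z" (480x640 float32, m along the optical axis (not along the pixel's ray), 0 where there is no reading), "fx", "fy", "cx", "cy" (pixels), "rvec" (rotation vector, rad) and "tvec" (3), from world to camera coordinates, as OpenCV has them. Camera axes: x right, y down, z forward; pixel columns grow to the right and rows downward; lengths in m; the calibration is good to about 2 mm. A picture is of the moment at which its call begins.
A pose or a line that the arm cannot do raises r.IKError and nothing moves.
- order.hand_in(): hands the job in, once; it reports no verdict.
Trained networks look in the newest picture that a camera, given by its name, has taken for a name from the list of things; names that differ only in an ending like _2 or _b are one class to them, and where a whole thing is asked for, a point or a joint stands for the part that bears it (a point fixed in the world has none). Each returns a list of dicts, best first, with "score" (0 to 1); they miss things now and then, are a little off and sometimes report something else, mostly with a low value. They report only what shows in the picture. A call takes as long as a camera call. They do not tell look-alikes from the thing itself.
- finder.recognise(camera, query): "at" ([x, y, z] in m, in world coordinates, good to about 4 mm: the middle of the surface that is visible of it).
- finder.regions_of(camera, query): "mask" (480x640 bool, what is visible of it).
- finder.place_of(camera, query): "at" ([x, y, z] in m, in world coordinates, good to about 4 mm: a listed point, or the origin of a listed thing).
The state is a dict: "time": time; "q": joint angles; "joint_velocities": joint speeds; "tau": joint torques, N m; "tool_pos": TCP position; "eef_rot": TCP orientation; "force": force on the tool from outside, world axes, zero at the start; "moment": the same for the moment, N m; "width": finger opening in m.
Only numpy, scipy, OpenCV 4.12 (cv2) and the standard library are available. Lean on these libraries where they do the work, as an engineer would, in place of code of your own. Each camera call takes 0.05 s, during which the arm holds its last target. There are 200 camera calls.

## Working session

There is one attempt and no reset: what is moved stays moved. The work goes in short steps, each a Python script; the robot and the scene stay as the last script left them, time stands still between calls to the robot, and variables do not carry over. Pictures are saved under pics/ and viewed, about 8 in all and at most 12, crops included, and the job is handed in when it is done.

```bash
mkdir -p pics; ls; cat > h.py <<'E'
from cell import r, eoat, kinematics, capture, order, finder
import numpy as np, cv2
def cap(n,f=None):
    c=capture(n)
    if f: cv2.imwrite('pics/'+f,c['pixels'][:,:,::-1])
    return c
def world(c,u,v):
    z=c['range_z'][int(v),int(u)]
    p=np.array([(u-c['cx'])/c['fx']*z,(v-c['cy'])/c['fy']*z,z])
    R=cv2.Rodrigues(np.array(c['rvec']))[0]
    return R.T@(p-np.array(c['tvec']).ravel())
def proj(c,P):
    R=cv2.Rodrigues(np.array(c['rvec']))[0]
    q=R@np.array(P)+np.array(c['tvec']).ravel()
    return q[0]/q[2]*c['fx']+c['cx'],q[1]/q[2]*c['fy']+c['cy']
E
python3 - <<'E'
from h import *
np.set_printoptions(precision=4,suppress=True)
s=r.state();print(s['time'],s['tool_pos'],s['eef_rot'],s['width'])
ims=[]
for n in ("scene","side"):
    c=cap(n,n+'0.png')
    for q in ("press","rocker_pivot","push_plate","start_button_top","nest","phone","stop_button","spray","tape_roll","driver","charger","phone_case"):
        try: print(n,q,[(np.array(d['at']),round(d['score'],2)) for d in finder.place_of(n,q)][:3])
        except Exception as e: print(n,q,e)
E
```

```text
pics
0.0 [0.2043 0.6165 0.2302] [-0.0001  0.1592  0.9872 -0.001 ] 0.0855640236056677
scene press [(array([ 0.6283, -0.0747,  0.0027]), 0.74)]
scene rocker_pivot [(array([ 0.4992, -0.0336,  0.0684]), 0.92), (array([ 0.7647, -0.1073,  0.0024]), 0.51)]
scene push_plate [(array([0.6134, 0.1214, 0.0729]), 0.77), (array([0.7078, 0.2022, 0.0027]), 0.35)]
scene start_button_top [(array([0.4937, 0.0742, 0.0675]), 0.64)]
scene nest [(array([ 0.6191, -0.019 ,  0.0626]), 0.84)]
scene phone [(array([ 0.2025, -0.2954, -0.002 ]), 0.77), (array([ 0.6184, -0.0182,  0.0632]), 0.74), (array([ 0.3385,  0.0998, -0.0021]), 0.7)]
scene stop_button it knows: charger, driver, nest, phone, phone_case, press, push_plate, rocker_pivot, spray, start_button_top, tape_roll
scene spray [(array([0.5537, 0.2582, 0.0026]), 0.97), (array([ 0.6177, -0.022 ,  0.0657]), 0.46)]
scene tape_roll [(array([0.7099, 0.2069, 0.0026]), 0.7)]
scene driver [(array([ 0.767 , -0.1059,  0.0038]), 0.79)]
scene charger [(array([0.7589, 0.0305, 0.0018]), 0.89)]
scene phone_case [(array([ 0.5562,  0.4679, -0.001 ]), 0.58)]
side press [(array([ 0.6224, -0.0723,  0.0023]), 0.88), (array([0.4932, 0.0779, 0.0732]), 0.18)]
side rocker_pivot []
side push_plate [(array([0.762 , 0.0273, 0.0011]), 0.29)]
side start_button_top [(array([0.4906, 0.0734, 0.0719]), 0.48)]
side nest [(array([ 0.6178, -0.0182,  0.0662]), 0.86)]
side phone [(array([ 0.6155, -0.0205,  0.067 ]), 0.98), (array([ 0.3242, -0.1433, -0.0064]), 0.83), (array([ 0.2046, -0.2954,  0.001 ]), 0.63)]
side stop_button it knows: charger, driver, nest, phone, phone_case, press, push_plate, rocker_pivot, spray, start_button_top, tape_roll
side spray [(array([0.5497, 0.2554, 0.0005]), 0.62)]
side tape_roll [(array([ 0.7036,  0.1979, -0.004 ]), 0.76), (array([ 0.6182, -0.018 ,  0.0648]), 0.56)]
side driver []
side charger [(array([ 0.7617,  0.029 , -0.0018]), 0.64)]
side phone_case [(array([ 0.5577,  0.4721, -0.003 ]), 0.93)]
```

View scene.

View pics/scene0.png

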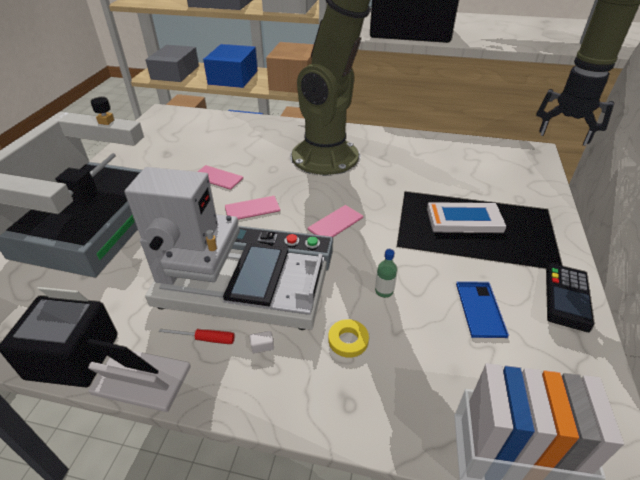

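View pics/side0.png

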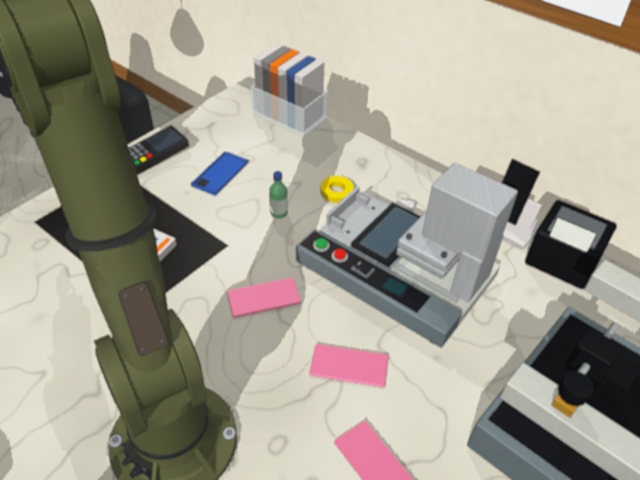

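The scene camera shows the green button at (313,242), red at (292,240), the rocker at about (267,237), and the tray pulled out with its plate near (320,280). The spray bottle stands well in front of the plate at (386,275). The side view agrees. Next I close the gripper and take a closer look from above the console.

```bash
python3 - <<'E'
from h import *
np.set_printoptions(precision=4,suppress=True)
px=np.array([0.06,-0.998]);
a=np.arctan2(px[1],px[0])
for k in (0,np.pi):
    h=(a+k)/2; q=[0,np.cos(h),np.sin(h),0]
    print(k,q,kinematics.inverse_kinematics([0.5,0.05,0.25],q))
h=min([a/2,(a+np.pi)/2],key=lambda h:(lambda j:9 if j is None else abs(j[6])+abs(j[4]))(kinematics.inverse_kinematics([0.5,0.05,0.25],[0,np.cos(h),np.sin(h),0])))
q=[0,np.cos(h),np.sin(h),0]
eoat.close(20)
r.move_ptp([0.5,0.05,0.25],q)
s=r.state();print(s['time'],s['tool_pos'],s['eef_rot'],s['width'],s['q'],s['force'])
c=cap('wrist','w1.png')
for n in ("wrist","scene","side"):
    if n!='wrist': c2=cap(n)
    for k in ("rocker_pivot","start_button_top","push_plate","nest","press","phone"):
        print(n,k,[(np.array(d['at']),round(d['score'],2)) for d in finder.place_of(n,k)][:3])
E
```

```text
0 [0, np.float64(0.7280150697374076), np.float64(-0.6855611265490755), 0] None
3.141592653589793 [0, np.float64(0.6855611265490756), np.float64(0.7280150697374075), 0] [-0.6962 -0.0202  0.5408  1.7985  0.0106  1.3604 -0.0977]
4.25 [0.5    0.0515 0.2499] [-0.      0.6846  0.7289 -0.0001] -0.0002907284778572482 [-0.6974 -0.0195  0.5392  1.7982  0.0102  1.3603 -0.0977] [ 0.4007  0.1921 -0.414 ]
wrist rocker_pivot [(array([ 0.4997, -0.0356,  0.07  ]), 0.73)]
wrist start_button_top [(array([0.4948, 0.0751, 0.0725]), 0.91)]
wrist push_plate [(array([0.6128, 0.1126, 0.0735]), 0.81)]
wrist nest []
wrist press []
wrist phone [(array([ 0.339 ,  0.1039, -0.0032]), 0.82), (array([ 0.3236, -0.1435, -0.0036]), 0.69), (array([ 0.6202, -0.0194,  0.0634]), 0.65)]
scene rocker_pivot [(array([ 0.501 , -0.0326,  0.0696]), 0.59)]
scene start_button_top [(array([0.4974, 0.0722, 0.0665]), 0.47), (array([ 0.5511,  0.2543, -0.002 ]), 0.41)]
scene push_plate [(array([0.6119, 0.1214, 0.0724]), 0.92), (array([0.4933, 0.0747, 0.0698]), 0.36)]
scene nest [(array([ 0.6193, -0.0212,  0.063 ]), 0.65)]
scene press [(array([ 0.6276, -0.0723,  0.0037]), 0.81)]
scene phone [(array([ 0.3398,  0.0996, -0.0006]), 0.88), (array([ 0.6196, -0.0183,  0.0655]), 0.85), (array([ 0.3234, -0.1413, -0.0004]), 0.79)]
side rocker_pivot [(array([ 0.4976, -0.0319,  0.0699]), 0.59)]
side start_button_top [(array([0.4952, 0.075 , 0.0712]), 0.51)]
side push_plate [(array([0.6109, 0.116 , 0.0753]), 0.61), (array([ 0.623 , -0.0708,  0.0027]), 0.28)]
side nest [(array([ 0.6202, -0.0203,  0.0637]), 0.77)]
side press [(array([ 0.6213, -0.0714,  0.0056]), 0.96)]
side phone [(array([ 0.2045, -0.2985,  0.0001]), 0.83), (array([ 0.6118, -0.0194,  0.0654]), 0.73), (array([ 0.3253, -0.1426, -0.0011]), 0.71)]
```

View pics/w1.png

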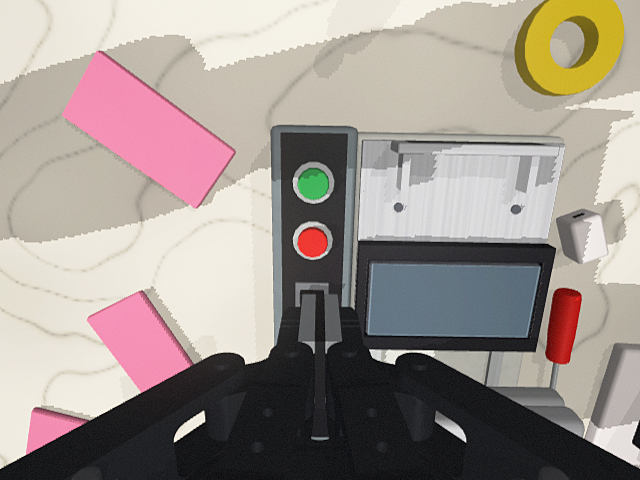

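The wrist view shows green at about (313,183), red at (313,242), the rocker frame at about (312,292) and the plate bar at (480,147). I'll measure the button centres by colour and depth to fix the press axis.

```bash
python3 - <<'E'
from h import *
np.set_printoptions(precision=4,suppress=True)
c=cap('wrist'); hsv=cv2.cvtColor(c['pixels'],cv2.COLOR_RGB2HSV)
def cen(m,lab):
    n,l,st,ce=cv2.connectedComponentsWithStats(m.astype(np.uint8))
    i=1+np.argmax(st[1:,4]); p=ce[i]; w=world(c,*np.round(p)); print(lab,p,st[i],w); return w
H,S,V=hsv[...,0],hsv[...,1],hsv[...,2]
box=np.zeros(H.shape,bool);box[150:275,270:360]=1
g=cen((H>45)&(H<80)&(S>120)&box,'green'); d=cen(((H<8)|(H>172))&(S>150)&box,'red')
x=(d-g)[:2];print(np.linalg.norm(x),x/np.linalg.norm(x))
for u in (410,440,480,520,550):
    for v in (140,144,148,152): print(u,v,world(c,u,v))
# long-line direction: console edge
for v in (140,180,220,260): print('row',v,[world(c,u,v)[:3] for u in (276,352)])
R=c; s=r.state(); print(s['time'])
E
```

```text
green [312.9947 181.4368] [298 166  31  32 760] [0.4939 0.0762 0.0716]
red [312.3786 240.0477] [298 226  30  29 692] [0.4959 0.0264 0.0705]
0.04984746350393019 [ 0.039  -0.9992]
410 140 [0.5645 0.1132 0.0849]
410 144 [0.5638 0.1106 0.09  ]
410 148 [0.5641 0.1077 0.0901]
410 152 [0.5672 0.1041 0.0779]
440 140 [0.5865 0.1147 0.0864]
440 144 [0.5857 0.112  0.0903]
440 148 [0.5863 0.1091 0.0899]
440 152 [0.5873 0.1061 0.0878]
480 140 [0.6186 0.1163 0.0801]
480 144 [0.615  0.1138 0.0904]
480 148 [0.6159 0.1109 0.0896]
480 152 [0.6164 0.108  0.0897]
520 140 [0.6546 0.1179 0.0683]
520 144 [0.6445 0.1156 0.0901]
520 148 [0.6456 0.1127 0.0891]
520 152 [0.6458 0.1098 0.0899]
550 140 [0.6916 0.1189 0.0443]
550 144 [0.6666 0.1169 0.09  ]
550 148 [0.6672 0.1141 0.0901]
550 152 [0.6679 0.1112 0.09  ]
row 140 [array([0.4622, 0.1057, 0.0597]), array([0.5233, 0.1095, 0.0608])]
row 180 [array([0.4632, 0.0735, 0.0606]), array([0.5261, 0.0773, 0.06  ])]
row 220 [array([0.4641, 0.0391, 0.0597]), array([0.5291, 0.0428, 0.0587])]
row 260 [array([0.4652, 0.0029, 0.0601]), array([0.5327, 0.005 , 0.0546])]
5.35
```

```bash
cat >> h.py <<'E'
np.set_printoptions(precision=4,suppress=True)
A=np.array([0.05,-0.99875,0]); G=np.array([0.4939,0.0757,0.071]); PIV=G+0.110*A
def st(l):
    s=r.state(); print(l,round(s['time'],2),np.array(s['tool_pos']),np.array(s['force'])); return s
def at(p,z): return [float(p[0]),float(p[1]),z]
E
python3 - <<'E'
from h import *
P=PIV-0.014*A
r.move_l(at(P,0.095),0.12); st('above')
print(r.move_l(at(P,0.064),0.02,guard=14)); st('down')
r.dwell(0.3); st('hold')
r.move_l(at(P,0.12),0.1); 
Q=P-0.07*A
r.move_l(at(Q,0.2),0.15)
st('up'); c=cap('wrist','w2.png'); 
print(finder.place_of('wrist','rocker_pivot')[:2])
c=cap('scene')
u,v=map(int,proj(c,PIV)); im=c['pixels'][v-50:v+50,u-65:u+65,::-1]; cv2.imwrite('pics/s2.png',cv2.resize(im,None,fx=5,fy=5,interpolation=cv2.INTER_CUBIC))
E
```

```text
above 6.92 [ 0.4993 -0.0198  0.0956] [-0.6008  0.1433 -0.3549]
True
down 8.12 [ 0.4991 -0.0183  0.0696] [-1.0772 -0.5477  6.5419]
hold 8.42 [ 0.4991 -0.0183  0.0696] [-2.1457  0.2427  6.103 ]
up 9.93 [0.4947 0.0488 0.1991] [ 0.133  -0.3545  0.7842]
[]
```

View pics/w2.png

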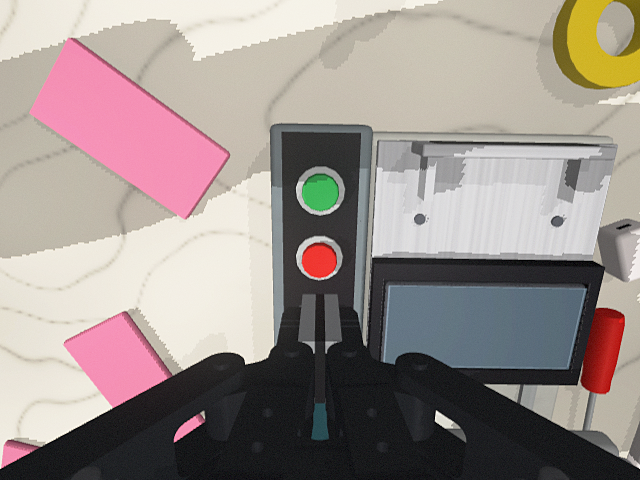

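The wrist view shows green at (320,192) and red at (320,259), both up, with the rocker hidden behind the fingers. The press stopped at z = 0.0696, which matches the level "on" half. I'll check with the scene crop.

View pics/s2.png

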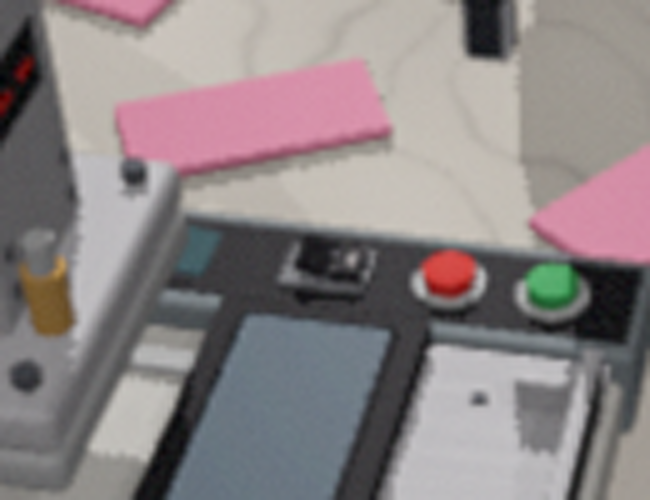

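The rear half (left, crop (320,245)) now appears to stand up and the front half to lie level. I'll confirm that by depth, then move to the tray.

```bash
python3 - <<'E'
from h import *
for n in ('scene','side'):
    c=cap(n)
    for o in (-0.013,-0.009,-0.005,0,0.005,0.009,0.013):
        u,v=proj(c,PIV-np.array([0,0,0.001])+o*A); print(n,o,world(c,round(u),round(v)))
PP=np.array([0.613,0.117,0]); 
start=PP-0.045*A
r.move_l(at(start,0.2),0.15); r.move_l(at(start,0.064),0.15); st('before plate')
cap('side','side3.png')
E
```

```text
scene -0.013 [ 0.5009 -0.0196  0.0707]
scene -0.009 [ 0.4985 -0.0253  0.0708]
scene -0.005 [ 0.496  -0.0314  0.0675]
scene 0 [ 0.5    -0.0349  0.0702]
scene 0.005 [ 0.5026 -0.0389  0.0717]
scene 0.009 [ 0.5039 -0.041   0.0723]
scene 0.013 [ 0.5039 -0.0458  0.0746]
side -0.013 [ 0.4973 -0.0214  0.0728]
side -0.009 [ 0.4997 -0.0251  0.0703]
side -0.005 [ 0.4963 -0.03    0.0736]
side 0 [ 0.4994 -0.0332  0.0702]
side 0.005 [ 0.4953 -0.0411  0.0764]
side 0.009 [ 0.4941 -0.047   0.0788]
side 0.013 [ 0.4979 -0.0473  0.0726]
before plate 12.47 [0.6116 0.1621 0.0651] [0.4213 0.243  1.2405]
```

View pics/side3.png

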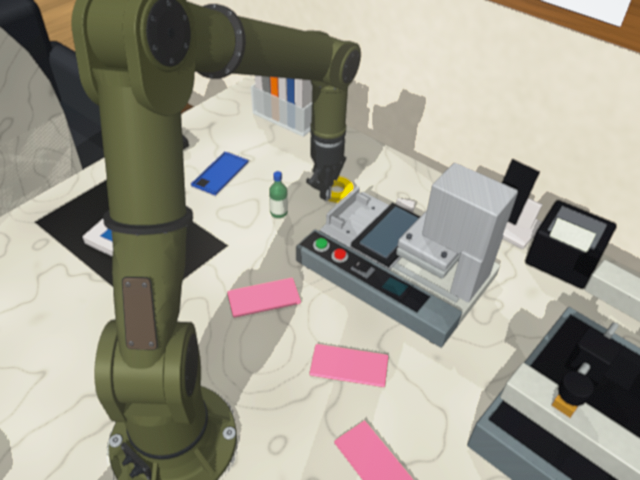

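Depth shows the front half level at about 0.070 and the rear half rising to about 0.075, so the power is on. The side view has the fingers before the tray plate at (325,190), with spray (279,195) and tape untouched. Now the push.

```bash
python3 - <<'E'
from h import *
PP=np.array([0.613,0.117,0])
print(r.move_l(at(PP+0.0*A,0.064),0.03,guard=3)); s=st('contact'); p=np.array(s['tool_pos'])
print(r.move_l(at(p+0.102*A,0.064),0.05,guard=25)); st('most')
print(r.move_l(at(p+0.128*A,0.064),0.015,guard=15)); e=st('end')
e=np.array(e['tool_pos']);print('travel',(e-p)@A)
r.dwell(0.3); st('hold')
b=e-0.03*A; r.move_l(at(b,0.064),0.1); r.move_l(at(b,0.2),0.2)
for n in ('wrist','scene','side'):
    c=cap(n,n+'4.png')
    for k in ('push_plate','nest','phone','press'): print(n,k,[(np.array(d['at']),round(d['score'],2)) for d in finder.place_of(n,k)][:3])
st('t')
E
```

```text
False
contact 14.17 [0.613  0.1172 0.064 ] [-1.4793  2.5487  0.7227]
False
most 16.35 [0.6182 0.0153 0.064 ] [-0.0564  1.7074 -0.0915]
True
end 17.27 [0.6179 0.0114 0.0636] [ 0.2776 -0.4143 -0.7289]
travel 0.10590297199708155
hold 17.57 [0.617  0.0124 0.0627] [-1.3167  0.7022 -0.5278]
wrist push_plate [(array([0.6178, 0.0015, 0.0737]), 0.81)]
wrist nest [(array([0.4981, 0.0727, 0.074 ]), 0.72)]
wrist phone [(array([ 0.3254, -0.143 , -0.0015]), 0.87), (array([ 0.7698, -0.1064, -0.0001]), 0.61)]
wrist press []
scene push_plate [(array([0.6203, 0.007 , 0.0719]), 0.65)]
scene nest [(array([ 0.6235, -0.1356,  0.0672]), 0.69)]
scene phone [(array([0.3401, 0.0998, 0.0009]), 0.79), (array([ 0.3235, -0.1387, -0.0034]), 0.63), (array([ 0.204 , -0.2962, -0.005 ]), 0.6)]
scene press [(array([ 0.6269, -0.0708,  0.0041]), 0.96)]
side push_plate []
side nest [(array([ 0.6189, -0.1338,  0.0655]), 0.39)]
side phone [(array([ 0.2014, -0.2979, -0.0018]), 0.93), (array([ 0.3253, -0.1419, -0.0034]), 0.77), (array([ 0.6207, -0.1334,  0.0674]), 0.69)]
side press [(array([ 0.6204, -0.0729,  0.0044]), 0.75), (array([0.4942, 0.0789, 0.0733]), 0.49), (array([0.7608, 0.0277, 0.0003]), 0.27)]
t 19.58 [0.6164 0.0414 0.2   ] [-0.3339 -0.3446 -0.0683]
```

View pics/scene4.png

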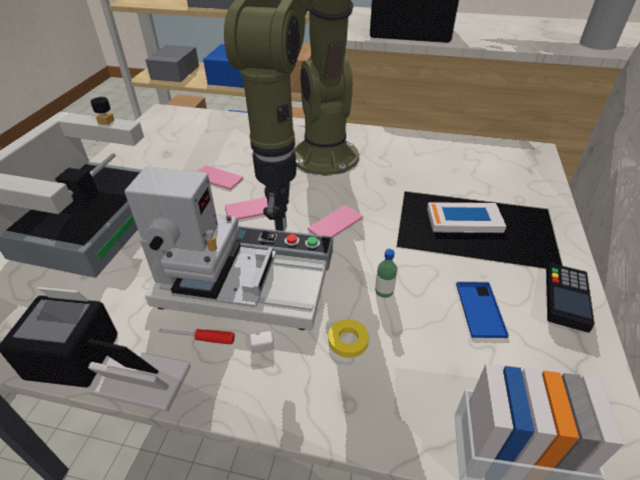

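The scene shows the tray under the head with its plate at (262,265), bystanders in place. The guard stopped the push at about 116 mm, and the nest moved 115.5 mm. I'll push again gently to confirm the stop, then measure the plate.

```bash
python3 - <<'E'
from h import *
c0=np.array([0.6179,0.0114,0])
r.move_l(at(c0-0.014*A,0.066),0.2)
print(r.move_l(at(c0+0.012*A,0.064),0.02,guard=18)); st('end'); r.dwell(0.25); st('hold')
r.move_l(at(c0-0.015*A,0.066),0.1); r.move_l(at(c0-0.03*A,0.2),0.2)
c=cap('wrist','w5.png')
for u in np.linspace(-0.04,0.04,5):
    P=np.array([0.619+u,0.003+0.05*u,0.09]); uu,v0=proj(c,P)
    ys=[w for w in (world(c,round(uu),v) for v in range(int(v0)-20,int(v0)+20)) if abs(w[2]-0.09)<0.003]
    print(u,len(ys),ys[0] if ys else 0,ys[-1] if ys else 0)
st('t')
E
```

```text
True
end 21.44 [0.6175 0.0116 0.0645] [-0.5958  0.4234  0.6935]
hold 21.69 [0.617  0.0116 0.064 ] [0.4785 0.465  0.0836]
-0.04 12 [ 0.5785 -0.0009  0.0874] [ 0.5791 -0.0088  0.0898]
-0.02 11 [ 0.5992 -0.0001  0.0875] [ 0.5997 -0.0062  0.0903]
0.0 0 0 0
0.019999999999999997 10 [0.6391 0.0024 0.088 ] [ 0.6395 -0.0036  0.0896]
0.04 12 [0.66   0.0021 0.0872] [ 0.6603 -0.0047  0.0902]
t 22.87 [0.6153 0.041  0.1982] [-0.8253  0.4753  0.3391]
```

View pics/w5.png

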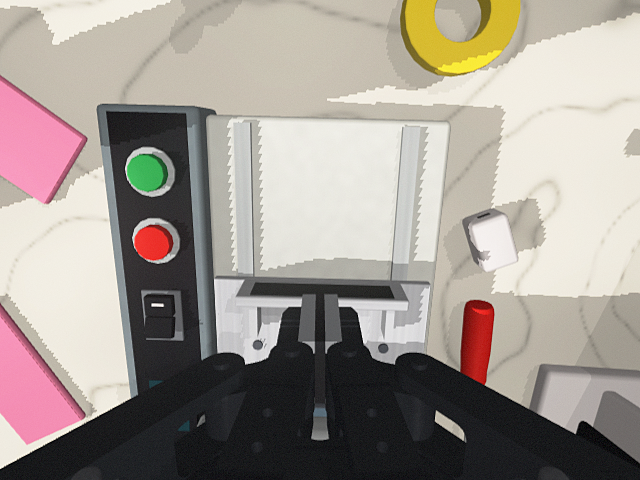

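The second push stopped at the same place (y = 0.0116), with the plate face at about y = 0.001 where home is expected. The wrist view shows the rocker at (160,318) with its white line on the level half, and green at (148,172), red at (153,241). Now I press start.

```bash
python3 - <<'E'
from h import *
r.move_l(at(G,0.2),0.2); r.move_l(at(G,0.09),0.15); st('above')
print(r.move_l(at(G,0.062),0.02,guard=15)); st('down'); r.dwell(0.4); s=st('hold')
if s['tool_pos'][2]>0.0668:
    print(r.move_l(at(G,0.062),0.01,guard=10)); r.dwell(0.3); st('again')
r.move_l(at(G,0.1),0.08); r.move_l(at(G-0.06*A,0.22),0.2)
for n in ('scene','side'):
    c=cap(n,n+'6.png')
    for k in ('start_button_top','push_plate','nest','phone','spray','tape_roll','driver','charger','phone_case'): print(n,k,[(np.array(d['at']),round(d['score'],2)) for d in finder.place_of(n,k)][:3])
    for l,o in (('green',0),('red',.05)):
        P=G+o*A; u,v=proj(c,P); w=[world(c,round(u)+i,round(v)+j)[2] for i in (-1,0,1) for j in (-1,0,1)]; print(l,np.median(w))
st('t')
a=cv2.imread('pics/scene6.png')[130:380,130:430];b=cv2.imread('pics/side6.png')[130:380,200:500]
cv2.imwrite('pics/f6.png',cv2.resize(np.hstack([a,b]),(792,330)))
E
```

```text
above 24.53 [0.4948 0.0756 0.0906] [1.1155 0.1127 0.4044]
True
down 25.66 [0.4938 0.0757 0.0662] [-0.9756 -0.4302  6.8836]
hold 26.06 [0.4938 0.0757 0.0661] [-1.5647 -0.771   6.8487]
scene start_button_top [(array([0.4949, 0.0741, 0.0687]), 0.61)]
scene push_plate [(array([0.6194, 0.0018, 0.0722]), 0.81)]
scene nest [(array([ 0.6263, -0.1378,  0.0655]), 0.97)]
scene phone [(array([ 0.2034, -0.2931, -0.0014]), 0.85), (array([0.3417, 0.1009, 0.0023]), 0.81), (array([ 0.3236, -0.1416, -0.001 ]), 0.73)]
scene spray [(array([0.5519, 0.2577, 0.0027]), 0.94)]
scene tape_roll [(array([0.7057, 0.2037, 0.0045]), 0.64)]
scene driver [(array([ 0.7627, -0.1066,  0.0018]), 0.86)]
scene charger [(array([ 0.7588,  0.0291, -0.0002]), 0.95)]
scene phone_case [(array([ 0.557 ,  0.467 , -0.0033]), 0.92)]
green 0.07112328518362922
red 0.07136873034785692
side start_button_top [(array([0.4939, 0.0777, 0.0737]), 0.67)]
side push_plate [(array([0.6189, 0.0006, 0.0747]), 0.93)]
side nest []
side phone [(array([0.3432, 0.1039, 0.0015]), 0.98), (array([ 0.2004, -0.2958, -0.0009]), 0.9), (array([ 0.6196, -0.1342,  0.0645]), 0.75)]
side spray [(array([ 0.5519,  0.2569, -0.0014]), 0.71)]
side tape_roll [(array([0.7029, 0.1956, 0.    ]), 0.84), (array([0.4928, 0.072 , 0.071 ]), 0.46)]
side driver []
side charger []
side phone_case [(array([ 0.5567,  0.4712, -0.0036]), 0.93)]
green 0.07351880262922136
red 0.07504654382347128
t 28.46 [0.4909 0.1356 0.22  ] [ 0.2187 -0.4945 -0.524 ]
```

View pics/f6.png

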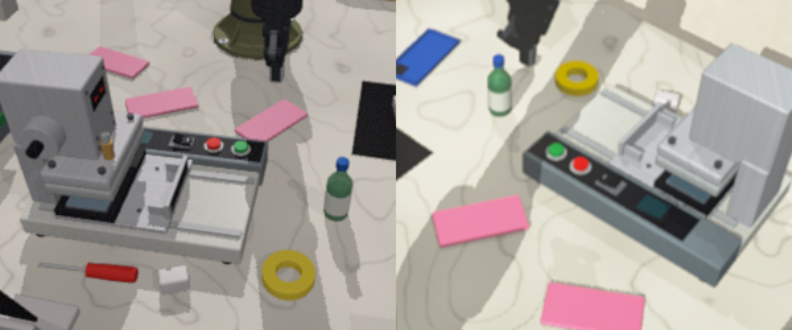

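Both views show the tray home under the head with the phone flat in its jig, both buttons up, the bystanders in place and the arm clear. Handing in.

```bash
python3 - <<'E'
from h import *
order.hand_in(); st('done')
E
```

```text
the job is handed in; nothing more can be done
the job is handed in; nothing more can be done
```

I did the three steps in order and handed the job in after about 28.5 s of robot time. No verdict was reported.

- **Power rocker:** I pressed it until it stopped at z = 69.6 mm. Depth afterwards showed the front half level at about 70 mm and the rear half raised, so it is on.
- **Tray:** I pushed it in at a mean of 0.05 m/s or less until it hit the stop. A second gentle push stopped within 0.2 mm of the same place. The plate face ended about where home is expected, and the phone's jig moved about 115 mm.
- **Start button:** It went down to z = 66.1 mm (fully down is 66 mm), was held 0.4 s and released.

**Last checks:**
- The scene camera put both the green and red caps back up at about 71 mm. The side camera read 73.5 mm for green and 75 mm for red, which I put down to its slanted view. I never pressed on the red button.
- The phone lies flat in its jig in both views. The finder put it within its own error of the jig, so its distance from the recess centre is not measured more finely than that.
- The scene camera found every bystander within about 5 mm of its first position. The side camera missed the driver and the charger.
- The gripper was clear of everything at hand-in.

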